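Tare the counter balance through its covered key well

TASK

Tare the balance with the empty brass pan standing on it: push the sliding cover on the balance's front deck fully open by its tab, reach into the round well beneath it and press the sunken key all the way down, keeping it down for a full second, then let it up and push the cover fully closed again. It is all touch work with the fingertips: pick nothing up, do not press the other key in the open square well, and leave the brass pan and the things standing round the balance where they are.

Things in the scene. Friction and masses are not known exactly. Their poses are not given: they have to be found in the camera images.
- balance: White electronic counter balance, fixed, 320 (x) x 260 (y) mm, turned up to 0.35 rad. Origin: centre of its underside; front is -x. Front deck 50 mm high, x -160 to -10 mm; steel weighing plate (160 mm wide, top 66 mm high) at x +70 mm bears the brass pan. Two wells in the deck at x -115 mm: a round one at y +70 mm under the sliding steel cover, an open square one (42 mm) at y -80 mm.
- well_mouth (a point): Centre of the round well's mouth, level with the deck top (50 mm above the counter); axes as the balance's. Well: 48 mm in diameter, straight walls, key top 14 mm below the mouth. Low rails (64 mm apart in x) and end stops (30 mm to +y, 94 mm to -y) for the cover stand up to 6 mm above the deck.
- tare_key_top (a point): Centre of the flat top of the sunken round key, 32 mm in diameter, on the axis of the round well; axes as the balance's. It goes straight down.
- tare_key (a joint): Travel of the round key in m: 0 up, 0.006 fully down. Springs back; 1 N starts it, 4 N takes it fully down.
- cover_tab (a point): Middle of the upper edge of the cover's tab; axes as the balance's. The cover is a steel plate 62 (x) x 60 (y) mm, its top 3.5 mm above the deck. The tab stands across its middle: 44 mm long in x, 6 mm thick in y, upper edge 20.5 mm above the deck. When closed it is straight above the round key.
- cover (a joint): Travel of the cover in m: 0 fully closed (over the round well), 0.064 fully open, having slid along the balance's -y (toward the square well, which it does not reach). Starts at 0 to 0.012. Stays where it is left; about 1.2 N moves it.
- square_key_top (a point): Centre of the top of the other key, 28 mm square, sunk 14 mm in the open square well. Must not be pressed.
- square_key (a joint): Travel of the square key in m: 0 up, 0.006 fully down.
- brass_pan_center (a point): Centre, half-way up, of the loose boat-shaped brass pan on the weighing plate, 171 x 196 x 37 mm. Stays there.
- stamp: Loose dark wooden rubber stamp standing to the left of the balance, 33 mm wide, 70 mm high; origin at its foot. Bystander.
- ink_tin: Loose flat round ink pad, 62 mm wide, 13 mm high, left of the balance; origin at its underside. Bystander.
- tape: Loose roll of tape lying flat, 96 mm wide, 48 mm high, right of the balance; origin at its underside. Bystander.
- small_weight: Loose brass weight, 26 mm wide, 21 mm high, right of the balance's front deck; origin at its underside. Bystander.
- small_jar: Loose white porcelain jar with a blue band, 64 mm wide, 90 mm high, right of the balance; origin at its underside. Bystander.

How it is judged (in metres and radians):
On the way, in this order (a step that is already met when the one before it is completed fails the run):
1. the cover is slid open, clear of the round well (value of joint cover above 0.052 m), for 0.1 s.
2. the sunken round key is held down for a second (at least 0.8 s, 4.5 mm or more of its 6 mm) (value of joint tare_key above 0.0045 m), for 0.8 s.
3. the cover is pushed closed again (value of joint cover below 0.006 m), for 0.1 s.
At the end, for the whole second after the job is handed in: The cover is closed to within 6 mm of its stop, both keys are up (within 1.5 mm), and the brass pan is within 15 mm of where it stood (value of joint cover below 0.006 m and value of joint each of tare_key, square_key below 0.0015 m and distance of brass_pan_center from where it was at the start of the episode below 0.015 m); the robot touches nothing.
It fails at once if the key in the square well is pressed (more than 2 mm) (value of joint square_key above 0.002 m).
It fails at once if the brass pan is shifted or lifted (more than 15 mm) (distance of brass_pan_center from where it was at the start of the episode above 0.015 m).
It fails at once if a thing standing round the balance is shifted or lifted (more than 20 mm) (distance of any of stamp, ink_tin, tape, small_weight, small_jar from where it was at the start of the episode above 0.02 m).
It also fails if it takes over 54 s, if anything falls off the work surface, if the arm or the gripper's body presses on something with over 40 N, if the wrist force passes 120 N, or if a joint passes its speed limit or range.

ROBOT

A 7-joint arm with a two-finger parallel gripper is mounted at the origin on a cart in front of the work surface, level with it; the furniture and walls round the work are solid. World frame = base frame: x ahead of the robot, y to its left, z up, the work surface at z = 0. Lengths are in m, angles in degrees, forces in N, time in s.
With the tool pointing down it reaches from about 0.35 to 0.9 m from the base axis. Payload 7.2 kg.
Tool frame: the origin (TCP) lies at the very end of the fingers, on their centre line; the grasp point (between the pads) lies 19 mm behind it; y points along the fingers, x is the direction in which the jaws open and shut, and the axes are right-handed (so a half turn about y gives the same grasp; the last joint's range is limited). The gripper opens to 85 mm and grips with 20 to 120 N. Pads are 22 mm wide; open, the fingers measure 114 mm over their backs; the gripper's body (76 mm by 85 mm) begins 54 mm behind the grasp point. The pads swing forward as they close: fully open they stand 13 mm farther back than shut.
Start: joints at [-68.938, 23.554, -0.728, 91.456, 0.321, 64.991, -4.71], TCP at [0.264, 0.567, 0.231] pointing down, gripper open.
Joint ranges: [-169.25, 169.25], [-16.82, 113.86], [-84.01, 82.57], [7.8, 145.47], [-59.2, 239.2], [7.22, 106.19], [-163.78, 163.78]. Speed limits (degrees/s): [136.94, 136.94, 172.46, 172.46, 180, 180, 180].

INTERFACE

Orientations are given as a 3x3 rotation matrix whose columns are the frame's x, y, z axes.
In Python, from bench import readout, eyes, job gives the robot as it stands.
- The arm moves only by the tool servo_tool, never from a script. Its argument "targets" is one flat list of numbers, 5 for each row, row after row: the closure, from 0 (fully open) to 1 (shut), then the shift along the tool's x, y, z in m, then the turn about the tool's y in rad. In form: [hand, dx, dy, dz, roll, hand, dx, dy, dz, roll, ...]. A call has 1 to 12 rows; each row is the pose to reach, as a shift and turn from the pose measured when the call began, along the tool's axes at that moment; what a row does not reach only later rows make up. A row lasts 1/12 s, in which the tool goes at most 41.7 mm and 7.16 degrees, less where a joint would pass 70% of its speed; a pose out of reach is approached as far as the arm can. A call with a gripper value outside its range is refused whole. The fingers move at their own pace and stop on an object; "force" is the grip in N (left out, the last holds). Time passes only in rows, so rows that repeat a pose let the fingers close. It gives the time, the measured TCP pose, the force and the opening at its end, in the units of the state.
- readout.observe(): the state, without advancing time (a new reading comes with each control period).
- eyes.snapshot(name): name is "scene" or "top" or "wrist"; returns a dict with "color" (480x640x3 uint8, blue, green, red), "camera_matrix" (3x3 intrinsics, pixels), "origin" and "orientation" of the camera in the world. Camera axes: x right, y up, looking along -z (the intrinsics and any distortion apply to the point x, -y, -z); pixel columns grow to the right and rows downward; lengths in m; the calibration is good to about 2 mm. A picture is of the moment at which its call begins. There is no depth.
- job.hand_in(): hands the job in, once; it reports no verdict.
The state is a dict: "time_s": time; "joint_pos": joint angles; "qvel": joint speeds; "joint_efforts": joint torques, N m; "tool_pos": TCP position; "tool_rot": TCP orientation; "force": force on the tool from outside, world axes, zero at the start; "torque": the same for the moment, N m; "opening": opening from 0.0 (shut) to 1.0 (fully open).
Only numpy, scipy, OpenCV 4.12 (cv2) and the standard library are available. Lean on these libraries where they do the work, as an engineer would, in place of code of your own. Each camera call takes 0.05 s, during which the arm holds its last target.

## Working session

There is one attempt and no reset: what is moved stays moved. The work goes in short steps, Python scripts to look and compute and a tool call to move; the robot and the scene stay as the last step left them, time stands still between calls to the robot, and variables do not carry over. Pictures are saved under pics/ and viewed, and the job is handed in when it is done.

Besides the shell and the picture viewer there is one more tool, called after "Call:" as name(argument=value, ...) on one line, values as JSON. servo_tool: Moves the arm, as the interface text tells. Its arguments: {"type":"object","properties":{"targets":{"type":"array","items":{"type":"number"}},"force":{"type":"number"}},"required":["targets"]}

```bash
mkdir -p pics; ls; python3 - <<'E'
from bench import readout, eyes, job
import cv2
s=readout.observe(); print(s)
for n in ["scene","top","wrist"]:
    d=eyes.snapshot(n); cv2.imwrite(f"pics/{n}0.png",d["color"]); print(n,d["camera_matrix"],d["origin"],d["orientation"],[k for k in d])
E
```

```text
pics
{'time_s': 0.0, 'joint_pos': array([-68.93900721,  23.60050756,  -0.72975511,  91.50347324,
         0.31905198,  64.99016313,  -4.70968251]), 'qvel': array([-0.00034875, -0.02926706,  0.00057028,  0.08732321,  0.01216072,
       -0.17616433, -0.04518194]), 'joint_efforts': array([-3.05435515e-05, -6.00630713e+01,  6.81792498e-01, -2.99408466e+01,
        1.36465381e-02,  1.06589170e-02, -2.15001069e-05]), 'tool_pos': array([0.26363333, 0.56613472, 0.23045171]), 'tool_rot': array([[ 4.22089322e-01, -6.09494699e-04, -9.06554043e-01],
       [ 9.06552824e-01, -1.48830046e-03,  4.22089756e-01],
       [-1.60648627e-03, -9.99998707e-01, -7.56565917e-05]]), 'force': array([-0.33584224, -0.53297788, -0.30235796]), 'torque': array([-0.0247589 , -0.02686732,  0.00596799]), 'opening': 0.9952807923488699}
scene [[533.65095995   0.         308.15878576]
 [  0.         533.65095995 238.64447097]
 [  0.           0.           1.        ]] [ 0.16139804 -0.51332795  0.84701408] [[ 0.78331299  0.47156256 -0.40503026]
 [-0.62158585  0.58663349 -0.51912636]
 [-0.00719625  0.6583995   0.75263425]] ['color', 'camera_matrix', 'origin', 'orientation']
top [[465.27216277   0.         321.00117319]
 [  0.         465.27216277 235.56465276]
 [  0.           0.           1.        ]] [0.46547841 0.01661121 0.95481502] [[-0.00579439  0.99097094 -0.13395155]
 [-0.99997228 -0.00636861 -0.00385875]
 [-0.004677    0.13392548  0.99098037]] ['color', 'camera_matrix', 'origin', 'orientation']
wrist [[354.94466287   0.         316.70217881]
 [  0.         354.94466287 242.49640737]
 [  0.           0.           1.        ]] [0.19220489 0.59995684 0.37324023] [[ 0.42046029 -0.86226644 -0.28232911]
 [ 0.90730979  0.39908923  0.13235081]
 [-0.00144716 -0.31180823  0.95014395]] ['color', 'camera_matrix', 'origin', 'orientation']
```

View pics/top0.png

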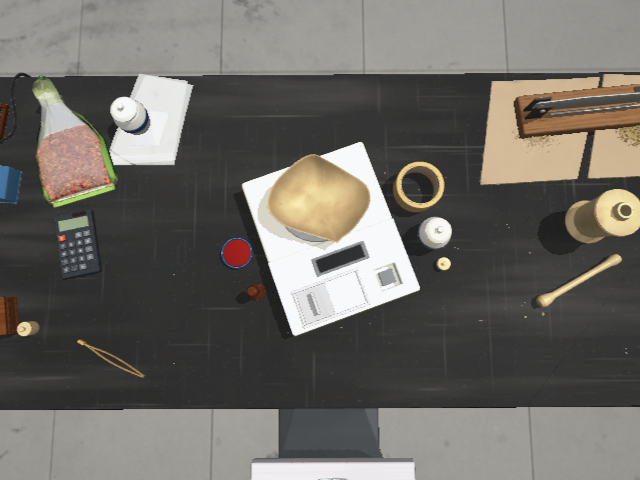

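View pics/scene0.png

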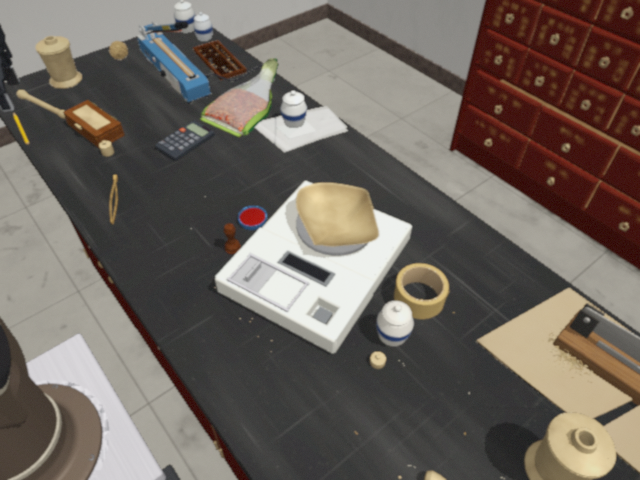

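View pics/wrist0.png

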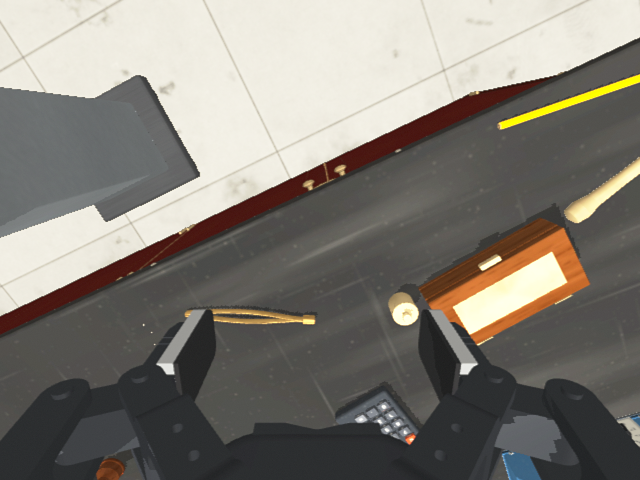

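The top view shows the balance with front corners near (292,335) and (419,290), the cover's tab near (312,303), the square key near (387,276), the stamp at (256,292) and the ink tin at (237,253). Scene view: tab near (252,272), square key near (322,312). Next I'll enlarge both for precise pixels.

```bash
python3 - <<'E'
import cv2
a=cv2.imread("pics/top0.png")[225:345,225:425]; cv2.imwrite("pics/t1.png",cv2.resize(a,None,fx=4,fy=4,interpolation=cv2.INTER_CUBIC))
a=cv2.imread("pics/scene0.png")[220:350,205:365]; cv2.imwrite("pics/s1.png",cv2.resize(a,None,fx=4.5,fy=4.5,interpolation=cv2.INTER_CUBIC))
E
```

```text
(no output)
```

View pics/t1.png

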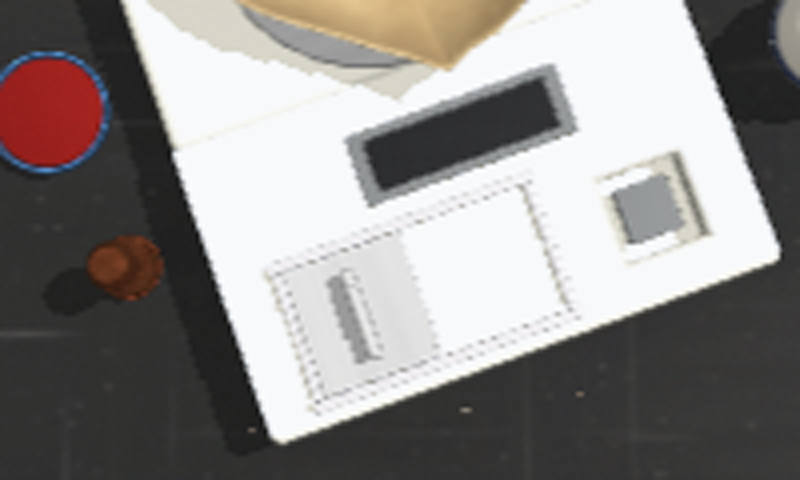

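View pics/s1.png

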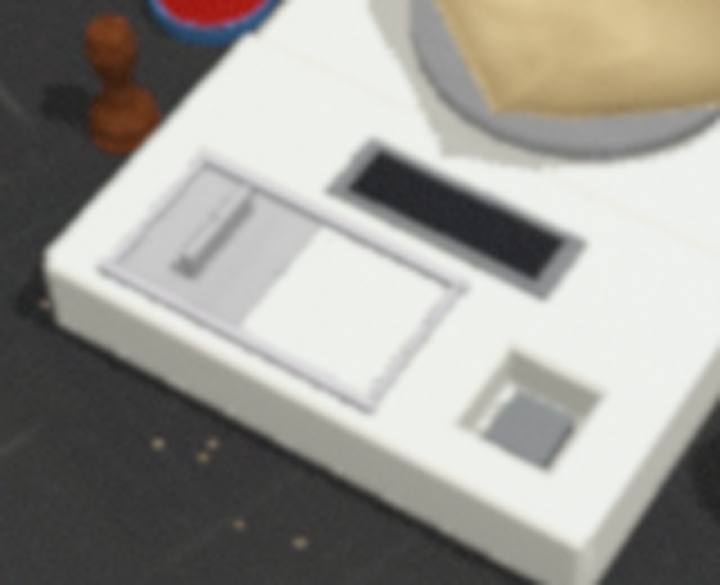

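```bash
cat > h.py <<'E'
import numpy as np,cv2
from bench import readout, eyes, job
CAL={}
def cam(d): return (np.array(d["camera_matrix"]),np.array(d["origin"]),np.array(d["orientation"]))
def ray(c,u,v):
    K,o,R=c; p=np.linalg.inv(K)@[u,v,1]; return o,R@np.array([p[0],-p[1],-p[2]])
def onz(c,u,v,z):
    o,r=ray(c,u,v); return (o+r*(z-o[2])/r[2])
def tri(r1,r2):
    A=[];b=[]
    M=np.zeros((3,3));q=np.zeros(3)
    for o,r in(r1,r2):
        r=r/np.linalg.norm(r);P=np.eye(3)-np.outer(r,r);M+=P;q+=P@o
    return np.linalg.solve(M,q)
def proj(c,X):
    K,o,R=c; p=R.T@(np.array(X)-o); p=K@np.array([p[0],-p[1],-p[2]]); return p[:2]/p[2]
E
python3 - <<'E'
from h import *
T=cam(eyes.snapshot("top"));S=cam(eyes.snapshot("scene"))
import pickle;pickle.dump((T,S),open("cal.pkl","wb"))
t=lambda x,y:((x+.5)/4+225-.5,(y+.5)/4+225-.5)
s=lambda x,y:((x+.5)/4.5+205-.5,(y+.5)/4.5+220-.5)
m={"fl":((280,443),(48,257),(-160,130)),"fr":((780,258),(585,548),(-160,-130)),"kink":((175,150),(253,38),(-10,130)),
"sq1":((598,180),(513,350),(-94,-59)),"sq2":((680,152),(605,393),(-94,-101)),"sq3":((712,235),(552,470),(-136,-101)),"sq4":((632,262),(460,425),(-136,-59))}
P=[];Q=[]
for k,(a,b,l) in m.items():
    pt=onz(T,*t(*a),.05);ps=onz(S,*s(*b),.05);x=tri(ray(T,*t(*a)),ray(S,*s(*b)))
    print(k,pt[:2].round(4),ps[:2].round(4),x.round(4)); P+=[pt[:2],ps[:2]];Q+=[np.array(l)/1e3]*2
P=np.array(P);Q=np.array(Q)
def fit(P,Q):
    pc=P.mean(0);qc=Q.mean(0);U,_,Vt=np.linalg.svd((Q-qc).T@(P-pc));R=(U@np.diag([1,1])@Vt).T;th=np.arctan2(R[1,0],R[0,0]);return R,pc-R@qc,th
for sl in (slice(0,None,2),slice(1,None,2),slice(None)):
    R,o,th=fit(P[sl],Q[sl]);print("origin",o,"yaw",th,"res mm",((P[sl]-Q[sl]@R.T-o)*1e3).round(1).tolist())
print("well",o+R@[-.115,.07],"sq",o+R@[-.115,-.08])
# tab upper edge ends & cover edge
for a,z in (((345,268),.0705),((378,360),.0705),((332,277),.0705),((362,362),.0705),((403,232),.0535),((438,348),.0535)):
    p=onz(T,*t(*a),z)[:2];print("T",(R.T@(p-o)*1e3).round(1))
for a,z in (((252,190),.0705),((180,262),.0705),((315,232),.0535),((243,325),.0535)):
    p=onz(S,*s(*a),z)[:2];print("S",(R.T@(p-o)*1e3).round(1))
p=onz(T,*t(145,270),.03)[:2];print("stamp",(R.T@(p-o)*1e3).round(1),p)
np.savez("bal.npz",R=R,o=o)
E
```

```text
fl [0.396  0.0716] [0.3961 0.0711] [0.3961 0.0715 0.0496]
fr [ 0.4822 -0.1696] [ 0.4813 -0.1733] [ 0.4828 -0.1709  0.0451]
kink [0.5362 0.123 ] [0.5334 0.1186] [0.5366 0.1238 0.0434]
sq1 [ 0.5204 -0.0827] [ 0.5173 -0.0861] [ 0.5203 -0.0831  0.044 ]
sq2 [ 0.5337 -0.1228] [ 0.5327 -0.1249] [ 0.534  -0.1233  0.0468]
sq3 [ 0.4935 -0.1372] [ 0.4935 -0.1391] [ 0.494  -0.1378  0.0478]
sq4 [ 0.4807 -0.0982] [ 0.4785 -0.1007] [ 0.4805 -0.0986  0.0456]
origin [0.58917761 0.00377967] yaw 0.33976948524853007 res mm [[1.0, -1.5], [0.6, 2.5], [-0.2, -0.0], [0.2, 0.5], [-0.5, -0.0], [-1.1, -0.4], [0.1, -1.0]]
origin [0.58781718 0.00102503] yaw 0.33848030092118686 res mm [[2.3, 0.6], [1.2, 1.5], [-1.8, -1.7], [-1.5, -0.2], [-0.0, 0.5], [0.4, 0.3], [-0.6, -0.9]]
origin [0.58849737 0.00240244] yaw 0.339125667815942 res mm [[1.6, -0.2], [1.7, -0.6], [1.4, 3.8], [0.4, 0.2], [0.4, 1.3], [-2.4, -3.1], [0.9, 1.9], [-2.2, -1.6], [0.3, 1.3], [-0.8, -0.8], [-0.4, 0.9], [-0.3, -1.0], [0.9, 0.3], [-1.4, -2.3]]
well [0.4567607  0.03015944] sq [ 0.50666011 -0.11129744]
T [-91.4  71.9]
T [-137.    71.7]
T [-93.3  79.1]
T [-135.3   79.1]
T [-84.3  40.1]
T [-141.9   43.1]
S [-97.4  66.6]
S [-143.1   69.7]
S [-91.4  40.2]
S [-145.8   38.1]
stamp [-58.  165.9] [0.47855514 0.1395859 ]
```

```bash
cat >> h.py <<'E'
try:
    _b=np.load("bal.npz");BR=_b["R"];BO=_b["o"]
except Exception: pass
def loc(p): 
    q=BR.T@(np.array(p)[:2]-BO); return np.array([q[0],q[1],p[2]])
def rel(lx,ly,z):
    s=readout.observe();R=np.array(s["tool_rot"]);p=np.array(s["tool_pos"])
    w=np.append(BO+BR@[lx,ly],z); d=R.T@(w-p)
    want=np.array([BR[0,0],BR[1,0],0]); x=R.T@want; roll=np.arctan2(-x[2],x[0])
    print("t",round(s["time_s"],2),"loc",loc(p).round(4),"F",s["force"].round(2),"open",round(s["opening"],2),"-> rel",d.round(4),"roll",round(roll,4))
E
python3 -c "
from h import *
rel(-.115,.1,.2)"
```

```text
t 0.25 loc [-0.1186  0.6399  0.2309] F [-0.63  1.29  0.72] open 1.0 -> rel [-0.3832  0.0312 -0.3803] roll 0.796
```

Call:
servo_tool(targets=[1,-0.015,0,-0.015,0.05,1,-0.04,0,-0.04,0.13,1,-0.065,0,-0.065,0.21,1,-0.09,0,-0.09,0.29,1,-0.115,0.005,-0.115,0.37,1,-0.14,0.005,-0.14,0.45,1,-0.165,0.01,-0.165,0.53,1,-0.19,0.01,-0.19,0.61,1,-0.215,0.01,-0.215,0.69,1,-0.24,0.01,-0.24,0.77,1,-0.265,0.01,-0.265,0.796,1,-0.28,0.01,-0.28,0.796], force=40)

```text
time_s: 1.25
tool_pos: [0.4003, 0.1907, 0.2213]
tool_rot: [[0.945, 0.0, -0.328], [0.328, -0.001, 0.945], [-0.0, -1.0, -0.001]]
force: [-0.1, 0.4, -0.3]
opening: -0.003
```

```bash
python3 -c "
from h import *
rel(-.115,.1,.13)"
```

```text
t 1.25 loc [-0.1149  0.2402  0.2213] F [-0.09  0.43 -0.32] open -0.0 -> rel [ 0.0006  0.0915 -0.1401] roll -0.0051
```

Call:
servo_tool(targets=[1,0,0,-0.025,-0.005,1,0,0.01,-0.055,-0.005,1,0,0.03,-0.085,-0.005,1,0,0.05,-0.11,-0.005,1,0,0.07,-0.13,-0.005,1,0,0.09,-0.14,-0.005,1,0,0.0915,-0.14,-0.005,1,0,0.0915,-0.14,-0.005])

```text
time_s: 1.92
tool_pos: [0.4454, 0.0579, 0.1293]
tool_rot: [[0.944, -0.002, -0.331], [0.331, -0.002, 0.944], [-0.003, -1.0, -0.001]]
force: [0.6, 0.3, 0.2]
opening: 0.002
```

```bash
python3 - <<'E'
from h import *
d=eyes.snapshot("wrist"); cv2.imwrite("pics/w2.png",d["color"]); W=cam(d)
s=eyes.snapshot("scene")["color"]; cv2.imwrite("pics/s2.png",cv2.resize(s[150:360,180:440],None,fx=3,fy=2.85,interpolation=cv2.INTER_CUBIC)[:600])
rel(-.115,.097,.06)
p=lambda x,y,z:proj(W,np.append(BO+BR@[x,y],z)).round(0)
print("tab",p(-.093,.07,.0705),p(-.137,.07,.0705),"rail ends",p(-.083,-.024,.056),p(-.147,-.024,.056),"fl",p(-.16,.13,.05))
E
```

```text
t 2.02 loc [-0.115   0.1008  0.1307] F [ 0.41 -0.32  0.77] open 0.0 -> rel [ 0.      0.0707 -0.0038] roll 0.0007
tab [352. 307.] [283. 307.] rail ends [360. 409.] [275. 408.] fl [247. 207.]
```

View pics/w2.png

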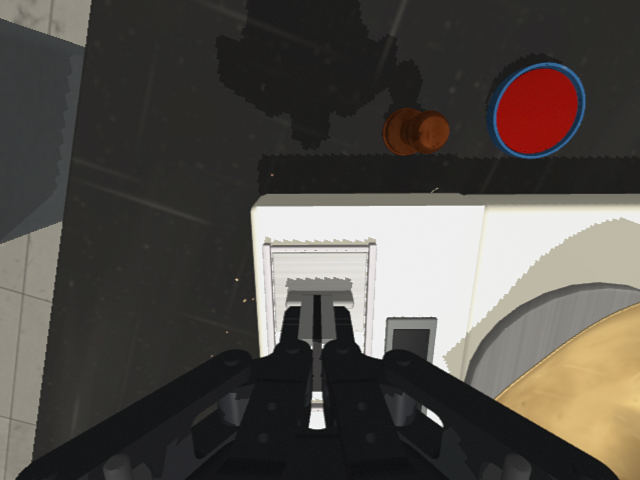

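View pics/s2.png

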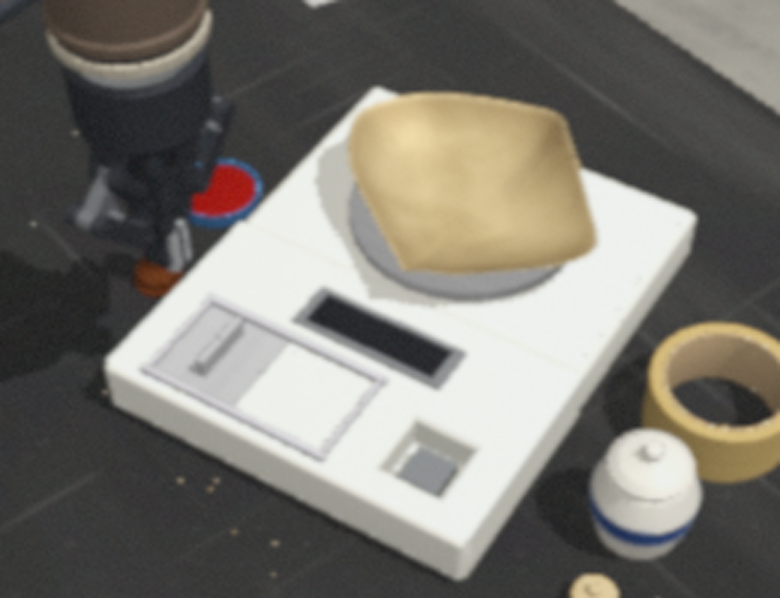

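```bash
python3 - <<'E'
from h import *
W=cam(eyes.snapshot("wrist"))
for n,u,v,z in (("fl",253,203,.05),("railend L",268,246,.056),("railend R",371,244,.056),("tabL",287,304,.0705),("tabR",354,304,.0705),("tabL hi",290,290,.0705)):
    print(n,(loc(onz(W,u,v,z))*1e3).round(1))
print(proj(W,readout.observe()["tool_pos"]))
im=cv2.imread("pics/w2.png")[190:350,235:395];cv2.imwrite("pics/w2z.png",cv2.resize(im,None,fx=3.75,fy=3.75,interpolation=cv2.INTER_CUBIC))
E
```

```text
fl [-154.8  133.5   50. ]
railend L [-145.5  106.5   56. ]
railend R [-78.9 108.1  56. ]
tabL [-132.9   72.4   70.5]
tabR [-90.1  72.5  70.5]
tabL hi [-130.7   82.2   70.5]
[314.94363508 311.28410704]
```

View pics/w2z.png

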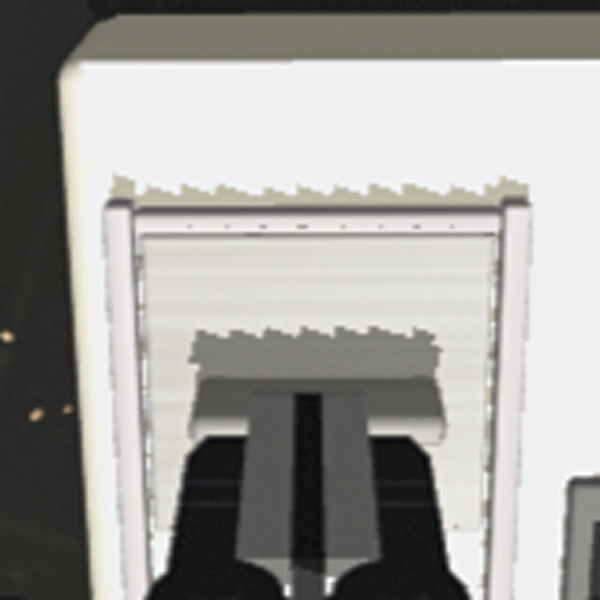

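```bash
python3 -c "
from h import *
rel(-.113,.095,.061)"
```

```text
t 2.07 loc [-0.1148  0.101   0.131 ] F [ 0.09 -0.25  0.33] open 0.0 -> rel [ 0.0017  0.07   -0.0059] roll 0.0012
```

Call:
servo_tool(targets=[1,0.001,0.015,-0.003,0,1,0.002,0.035,-0.006,0,1,0.002,0.052,-0.006,0,1,0.002,0.062,-0.006,0,1,0.002,0.067,-0.006,0,1,0.002,0.07,-0.006,0,1,0.002,0.07,-0.006,0,1,0.002,0.07,-0.006,0])

```text
time_s: 2.73
tool_pos: [0.4511, 0.0547, 0.0616]
tool_rot: [[0.943, 0.002, -0.334], [0.334, 0.0, 0.943], [0.002, -1.0, -0.001]]
force: [-0.4, 0.4, -0.4]
opening: 0.004
```

```bash
python3 - <<'E'
from h import *
rel(-.113,.02,.061)
d=eyes.snapshot("wrist"); cv2.imwrite("pics/w3.png",d["color"])
E
```

```text
t 2.73 loc [-0.1122  0.0951  0.0616] F [-0.41  0.35 -0.44] open 0.0 -> rel [-0.0009  0.0007 -0.0751] roll 0.0016
```

View pics/w3.png

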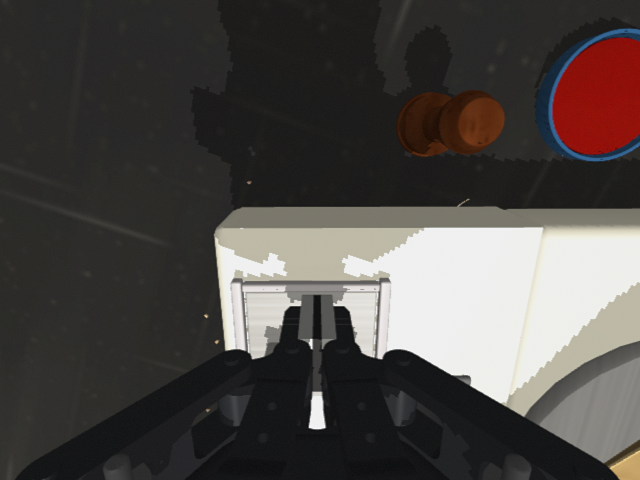

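The wrist view shows the fingertips inside the rails at about (317,300), with rails at columns 238 and 385, so I am about 2 mm too far in +x; I'll correct that while pushing.

Call:
servo_tool(targets=[1,-0.001,0,-0.005,0,1,-0.002,0,-0.012,0,1,-0.002,0,-0.02,0,1,-0.002,0,-0.028,0,1,-0.002,0,-0.036,0,1,-0.002,0,-0.044,0,1,-0.002,0,-0.052,0,1,-0.002,0,-0.06,0,1,-0.002,0,-0.066,0,1,-0.002,0,-0.07,0,1,-0.002,0,-0.072,0,1,-0.002,0,-0.072,0])

```text
time_s: 3.78
tool_pos: [0.4733, -0.0145, 0.0617]
tool_rot: [[0.943, 0.002, -0.333], [0.333, -0.0, 0.943], [0.002, -1.0, -0.001]]
force: [0.6, 0.3, 0.1]
opening: -0.003
```

```bash
python3 - <<'E'
from h import *
rel(-.1145,.015,.061)
s=eyes.snapshot("scene")["color"]; cv2.imwrite("pics/s3.png",cv2.resize(s[180:340,180:380],None,fx=4,fy=3.75,interpolation=cv2.INTER_CUBIC))
E
```

```text
t 3.78 loc [-0.1142  0.0224  0.0617] F [0.57 0.34 0.11] open -0.0 -> rel [-0.0003  0.0007 -0.0074] roll 0.0007
```

View pics/s3.png

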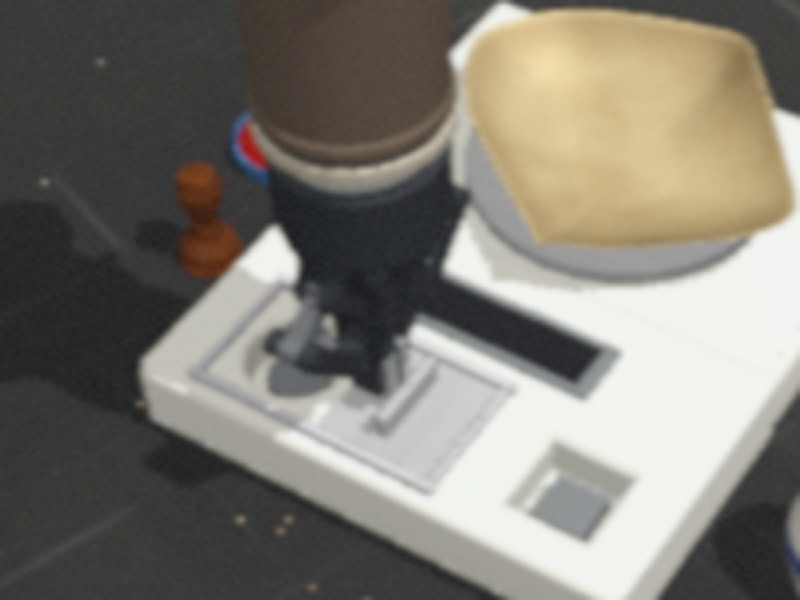

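The cover is nearly open and the round well is exposed around (290,365). I'll push the last few millimetres to the stop.

Call:
servo_tool(targets=[1,0,0,-0.002,0,1,0,0,-0.004,0,1,0,0,-0.006,0,1,0,0,-0.006,0])

```text
time_s: 4.17
tool_pos: [0.4734, -0.0157, 0.0614]
tool_rot: [[0.942, -0.002, -0.337], [0.337, 0.004, 0.942], [-0.0, -1.0, 0.005]]
force: [-5.4, 12.7, 6.0]
opening: 0.0
```

```bash
python3 - <<'E'
from h import *
rel(-.1145,.015,.061)
s=eyes.snapshot("scene")["color"]; cv2.imwrite("pics/s4.png",cv2.resize(s[180:340,180:380],None,fx=4,fy=3.75,interpolation=cv2.INTER_CUBIC))
E
```

```text
t 4.17 loc [-0.1145  0.0212  0.0614] F [-5.4  12.66  5.95] open 0.0 -> rel [ 0.      0.0004 -0.0062] roll 0.0044
```

View pics/s4.png

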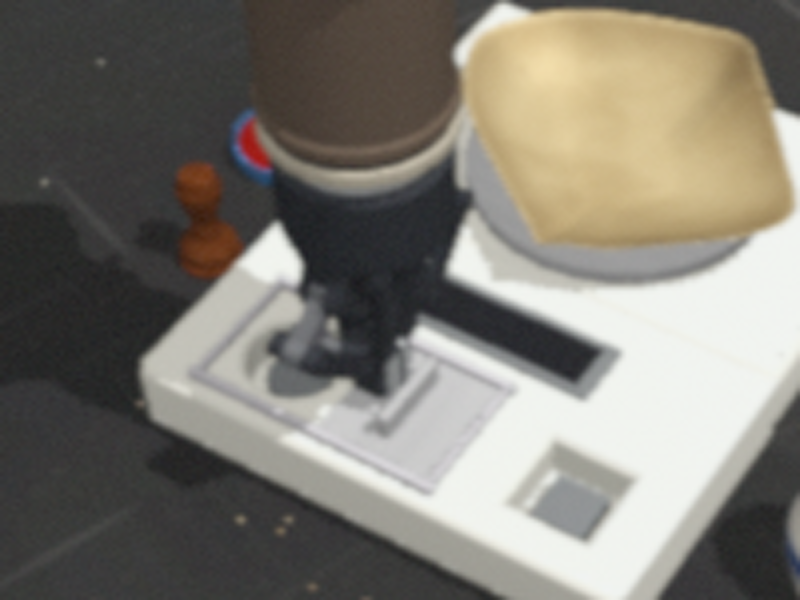

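Call:
servo_tool(targets=[1,0,0,0.005,-0.004,1,0,-0.005,0.01,-0.004,1,0,-0.02,0.015,-0.004,1,0,-0.03,0.025,-0.004,1,0,-0.03,0.035,-0.004,1,0,-0.03,0.045,-0.004,1,0,-0.03,0.05,-0.004,1,0,-0.03,0.05,-0.004])

```text
time_s: 4.88
tool_pos: [0.4558, 0.0326, 0.0911]
tool_rot: [[0.939, -0.003, -0.343], [0.343, 0.004, 0.939], [-0.001, -1.0, 0.005]]
force: [-0.1, 0.4, -0.0]
opening: 0.002
```

```bash
python3 - <<'E'
from h import *
rel(-.1145,.071,.065)
d=eyes.snapshot("wrist"); cv2.imwrite("pics/w5.png",d["color"])
s=eyes.snapshot("scene")["color"]; cv2.imwrite("pics/s5.png",cv2.resize(s[180:340,180:380],None,fx=4,fy=3.75,interpolation=cv2.INTER_CUBIC))
E
```

```text
t 4.88 loc [-0.1151  0.0726  0.0911] F [-0.14  0.42 -0.02] open 0.0 -> rel [ 0.0006  0.0261 -0.0018] roll 0.0107
```

View pics/w5.png

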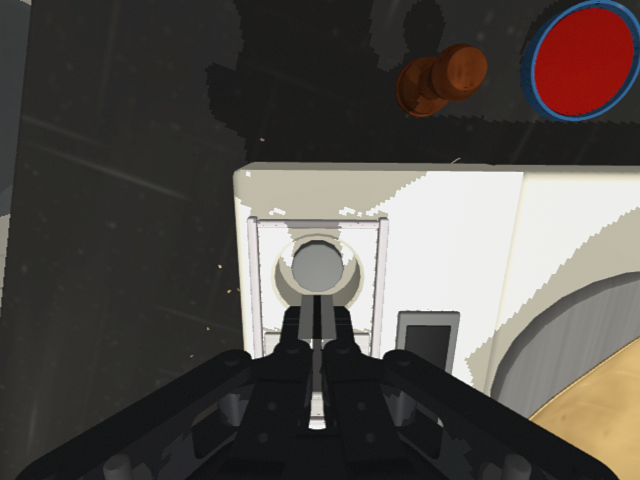

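View pics/s5.png

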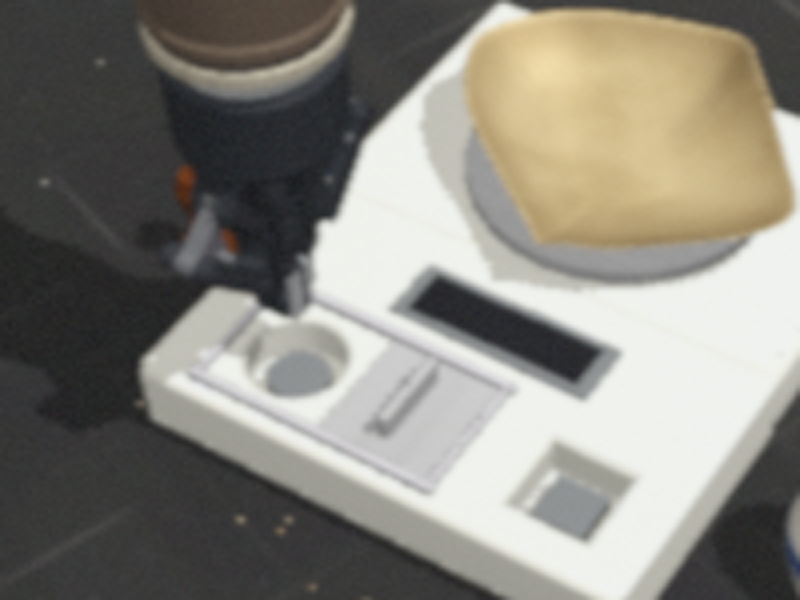

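The cover sits fully open and the key shows at (318,266) in the wrist view, in line with the fingers at column 317. I'll check the well's centre numerically.

```bash
python3 - <<'E'
from h import *
T,S=__import__("pickle").load(open("cal.pkl","rb"))
W=cam(eyes.snapshot("wrist"))
print("key W",loc(onz(W,318,266,.036)), "mouth W",loc(onz(W,319,275,.05)))
f=lambda x,y:((x+.5)/4+180-.5,(y+.5)/3.75+180-.5)
print("key S",loc(onz(S,*f(300,373),.036)),"mouth S",loc(onz(S,*f(298,358),.05)))
d=eyes.snapshot("top")["color"];cv2.imwrite("pics/t5.png",cv2.resize(d[225:345,225:425],None,fx=4,fy=4,interpolation=cv2.INTER_CUBIC))
E
```

```text
key W [-0.11326638  0.07113861  0.036     ] mouth W [-0.11273787  0.07128108  0.05      ]
key S [-0.11636049  0.07013661  0.036     ] mouth S [-0.11717679  0.06927329  0.05      ]
```

Call:
servo_tool(targets=[1,0,0.008,-0.002,0.01,1,0,0.018,-0.002,0.01,1,0,0.028,-0.002,0.01,1,0,0.036,-0.002,0.01,1,0,0.043,-0.002,0.01,1,0,0.048,-0.002,0.01,1,0,0.05,-0.002,0.01,1,0,0.05,-0.002,0.01])

```text
time_s: 5.75
tool_pos: [0.4568, 0.0289, 0.0407]
tool_rot: [[0.944, -0.003, -0.331], [0.331, 0.004, 0.944], [-0.002, -1.0, 0.004]]
force: [0.8, -0.4, 0.3]
opening: -0.002
```

```bash
python3 - <<'E'
from h import *
rel(-.1148,.071,.029)
d=eyes.snapshot("wrist"); cv2.imwrite("pics/w6.png",d["color"])
E
```

```text
t 5.75 loc [-0.1154  0.0688  0.0407] F [ 0.84 -0.41  0.31] open -0.0 -> rel [0.0006 0.0117 0.0022] roll -0.0021
```

View pics/w6.png

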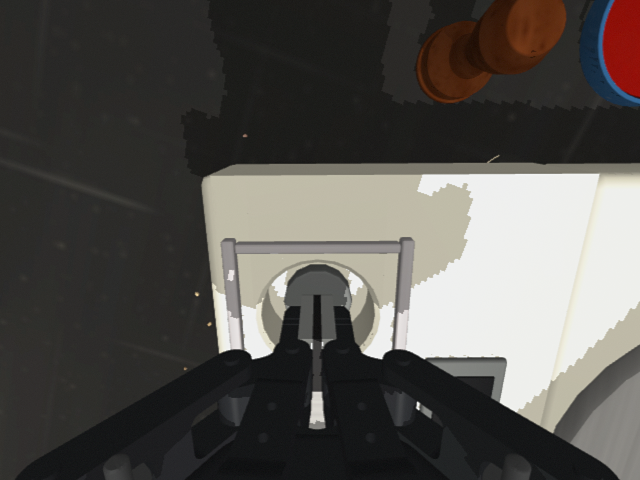

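The tips are in the well without touching anything, and the key shows around them at (318,285). Pressing now.

Call:
servo_tool(targets=[1,0,0.003,0.001,0,1,0,0.005,0.002,0,1,0,0.007,0.002,0,1,0,0.009,0.002,0,1,0,0.011,0.002,0,1,0,0.012,0.002,0,1,0,0.013,0.002,0,1,0,0.013,0.002,0])

```text
time_s: 6.47
tool_pos: [0.4568, 0.0312, 0.0295]
tool_rot: [[0.944, -0.002, -0.331], [0.331, 0.005, 0.944], [-0.0, -1.0, 0.005]]
force: [-5.8, 0.3, 27.1]
opening: 0.003
```

Call:
servo_tool(targets=[1,0,0.001,0,0,1,0,0.001,0,0,1,0,0.001,0,0,1,0,0.001,0,0,1,0,0.001,0,0,1,0,0.001,0,0,1,0,0.001,0,0,1,0,0.001,0,0,1,0,0.001,0,0,1,0,0.001,0,0,1,0,0.001,0,0,1,0,0.001,0,0])

```text
time_s: 7.47
tool_pos: [0.4567, 0.0312, 0.0296]
tool_rot: [[0.944, -0.002, -0.33], [0.33, 0.006, 0.944], [0.0, -1.0, 0.006]]
force: [-5.3, 0.3, 22.7]
opening: -0.0
```

Call:
servo_tool(targets=[1,0,0.001,0,0,1,0,0.001,0,0,1,0,0.001,0,0,1,0,0.001,0,0])

```text
time_s: 7.8
tool_pos: [0.4567, 0.0312, 0.0297]
tool_rot: [[0.944, -0.002, -0.33], [0.33, 0.007, 0.944], [0.001, -1.0, 0.007]]
force: [-5.0, -0.4, 20.5]
opening: 0.006
```

```bash
python3 -c "
from h import *
rel(-.1148,.071,.029)"
```

```text
t 7.8 loc [-0.1147  0.071   0.0297] F [-5.02 -0.44 20.55] open 0.01 -> rel [-0.0001  0.0007  0.    ] roll -0.0029
```

Held on the bottom stop for over 1.3 s at 20 N or more. Lifting out.

Call:
servo_tool(targets=[1,0,-0.005,0,0,1,0,-0.015,0,0,1,0,-0.03,0,0,1,0,-0.045,0,0,1,0,-0.06,0,0,1,0,-0.07,-0.02,0,1,0,-0.07,-0.045,0,1,0,-0.07,-0.07,0,1,0,-0.07,-0.088,0,1,0,-0.07,-0.095,0,1,0,-0.07,-0.095,0,1,0,-0.07,-0.095,0])

```text
time_s: 8.8
tool_pos: [0.4877, -0.0584, 0.0989]
tool_rot: [[0.944, -0.002, -0.33], [0.33, 0.007, 0.944], [0.0, -1.0, 0.008]]
force: [0.2, -0.3, 0.2]
opening: 0.003
```

```bash
python3 - <<'E'
from h import *
rel(-.1145,-.022,.0615)
s=eyes.snapshot("top")["color"]; cv2.imwrite("pics/t7.png",cv2.resize(s[225:345,225:425],None,fx=4,fy=4,interpolation=cv2.INTER_CUBIC))
s=eyes.snapshot("scene")["color"]; cv2.imwrite("pics/s7.png",cv2.resize(s[180:340,180:380],None,fx=4,fy=3.75,interpolation=cv2.INTER_CUBIC))
d=eyes.snapshot("wrist"); cv2.imwrite("pics/w7.png",d["color"])
E
```

```text
t 8.8 loc [-0.1152 -0.0238  0.0989] F [ 0.19 -0.33  0.19] open 0.0 -> rel [0.0007 0.0374 0.0015] roll -0.0032
```

View pics/s7.png

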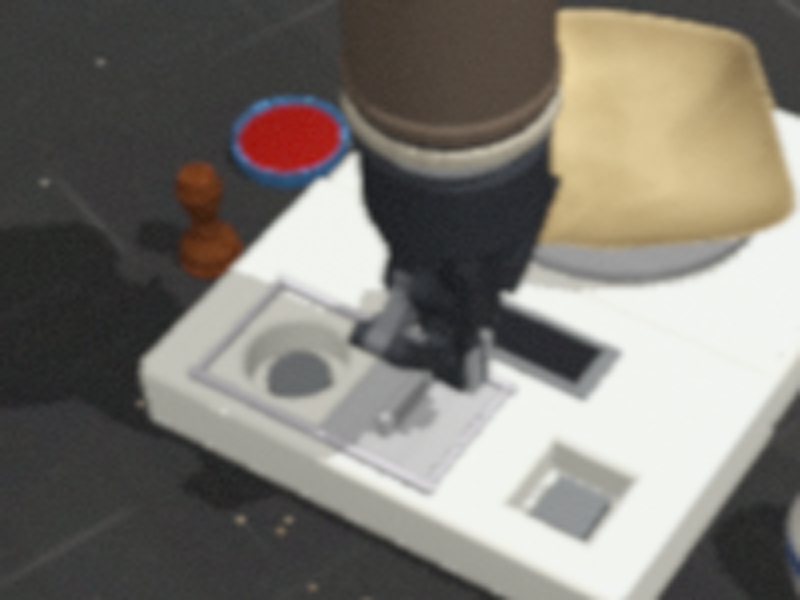

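View pics/w7.png

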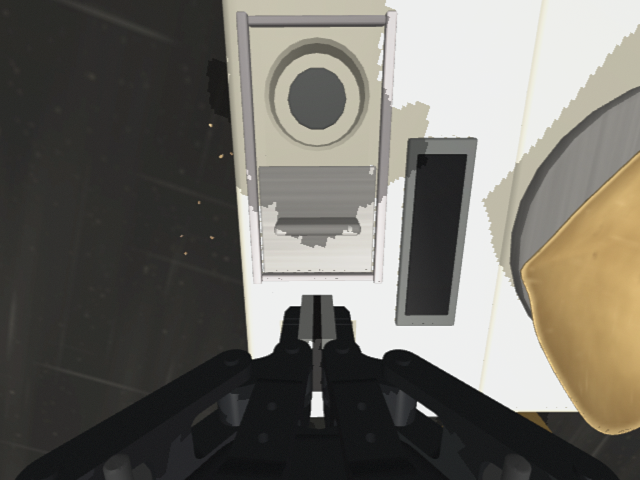

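The key is back up, the cover is open, and the tips are above the cover's -y end stop, with the tab ahead at (317,226) in the wrist view. Lowering behind the tab.

Call:
servo_tool(targets=[1,0,0.01,0.002,0,1,0.001,0.02,0.003,0,1,0.001,0.03,0.003,0,1,0.001,0.035,0.003,0,1,0.001,0.037,0.003,0,1,0.001,0.037,0.003,0])

```text
time_s: 9.45
tool_pos: [0.4871, -0.0542, 0.061]
tool_rot: [[0.943, -0.004, -0.331], [0.332, 0.007, 0.943], [-0.001, -1.0, 0.008]]
force: [-0.1, -0.7, 0.6]
opening: 0.001
```

```bash
python3 - <<'E'
from h import *
rel(-.1145,.057,.0615)
d=eyes.snapshot("wrist"); cv2.imwrite("pics/w8.png",d["color"])
E
```

```text
t 9.45 loc [-0.1145 -0.0196  0.061 ] F [-0.12 -0.66  0.58] open 0.0 -> rel [-0.0001  0.0001  0.0766] roll -0.0012
```

View pics/w8.png

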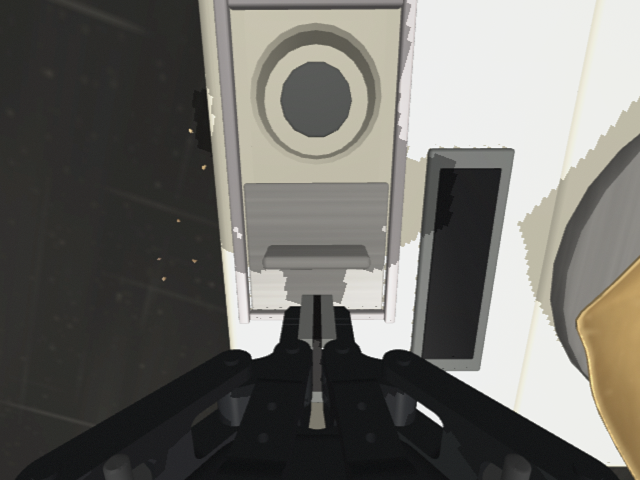

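The tips are behind the tab (318,257) and inside the rails. Pushing closed.

Call:
servo_tool(targets=[1,0,0,0.006,0,1,0,0,0.013,0,1,0,0,0.02,0,1,0,0,0.028,0,1,0,0,0.036,0,1,0,0,0.044,0,1,0,0,0.052,0,1,0,0,0.06,0,1,0,0,0.067,0,1,0,0,0.072,0,1,0,0,0.075,0,1,0,0,0.076,0])

```text
time_s: 10.5
tool_pos: [0.462, 0.018, 0.0621]
tool_rot: [[0.943, -0.003, -0.332], [0.332, 0.007, 0.943], [-0.001, -1.0, 0.008]]
force: [-0.6, -1.0, -1.2]
opening: -0.001
```

Call:
servo_tool(targets=[1,0,0,0.001,0,1,0,0,0.003,0,1,0,0,0.004,0,1,0,0,0.004,0])

```text
time_s: 10.83
tool_pos: [0.4616, 0.0191, 0.0622]
tool_rot: [[0.944, -0.001, -0.33], [0.33, 0.005, 0.944], [0.0, -1.0, 0.005]]
force: [2.5, -10.2, -3.1]
opening: 0.002
```

```bash
python3 - <<'E'
from h import *
rel(-.1145,.057,.0615)
d=eyes.snapshot("wrist"); cv2.imwrite("pics/w9.png",d["color"])
E
```

```text
t 10.83 loc [-0.1141  0.0579  0.0622] F [  2.51 -10.24  -3.07] open 0.0 -> rel [-0.0004  0.0007 -0.0009] roll -0.0031
```

View pics/w9.png

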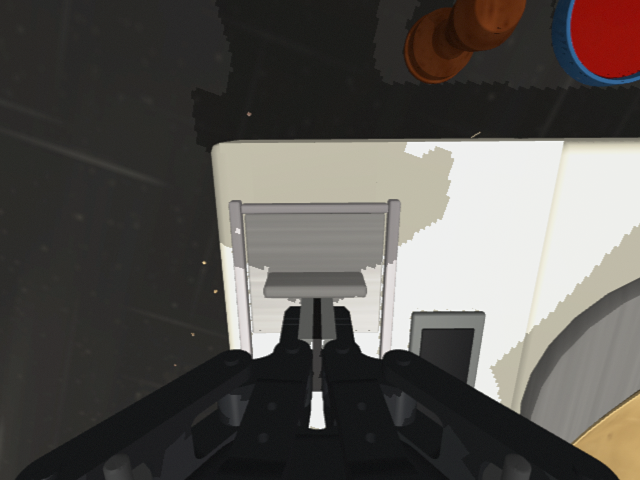

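The stop has been reached (about 10.5 N) and the cover's edge is against the +y stop (row 213). Backing off, then lifting clear.

Call:
servo_tool(targets=[1,0,0,-0.005,0,1,0,0,-0.01,0,1,0,-0.01,-0.015,0,1,0,-0.03,-0.015,0,1,0,-0.055,-0.015,0,1,0,-0.08,-0.015,0,1,0,-0.105,-0.015,0,1,0,-0.13,-0.015,0,1,0,-0.14,-0.015,0,1,0,-0.14,-0.015,0,1,0,-0.14,-0.015,0])

```text
time_s: 11.8
tool_pos: [0.4668, 0.0044, 0.202]
tool_rot: [[0.944, -0.001, -0.33], [0.33, 0.006, 0.944], [0.001, -1.0, 0.005]]
force: [-0.5, 0.3, -0.5]
opening: 0.003
```

```bash
python3 - <<'E'
from h import *
rel(-.1145,.057,.0615)
s=eyes.snapshot("scene")["color"]; cv2.imwrite("pics/s10.png",cv2.resize(s[150:360,180:440],None,fx=3,fy=2.85,interpolation=cv2.INTER_CUBIC))
d=eyes.snapshot("wrist"); cv2.imwrite("pics/w10.png",d["color"])
E
```

```text
t 11.8 loc [-0.1141  0.0424  0.202 ] F [-0.54  0.29 -0.45] open 0.0 -> rel [-0.0006  0.1406  0.0138] roll -0.0029
```

View pics/s10.png

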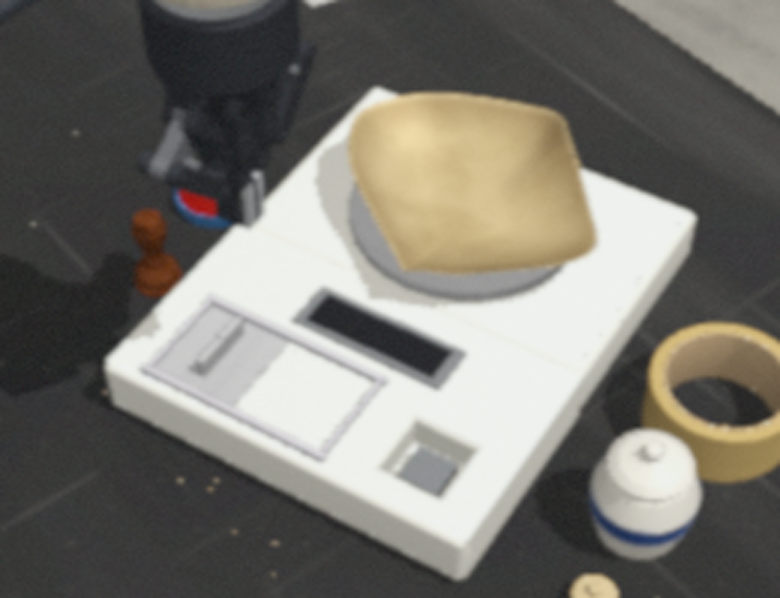

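View pics/w10.png

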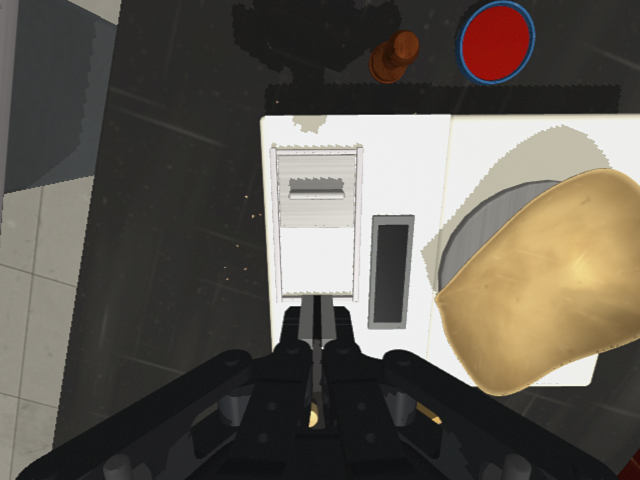

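Both views show the cover closed against its left stop: the tab is at (218,347) in the scene crop, the same as before the push. The pan, stamp, tin and jar have not moved, and the arm is clear.

```bash
python3 -c "
from bench import job
print(job.hand_in())"
```

```text
the job is handed in; nothing more can be done
None
```

The tare is done and the job is handed in, about 12 s into the 54 s allowed; handing in gives no verdict.

- **Opening:** I pushed the cover open by its tab with the shut fingertips until it met its stop, at about 14 N.
- **Pressing:** I pressed the round key to its bottom at 20–27 N, with the tip at 29.7 mm against the 30 mm expected. It stayed down for more than 1.3 s, and the picture after lifting showed the key back up.
- **Closing:** I pushed the cover back to its closed stop, at about 10.5 N, then backed off and lifted clear to about 0.2 m.

**Last checks:**
- **Final pictures:** they showed the cover closed, the square key untouched, and the pan, stamp, ink tin, tape and jar where they began. The small weight was at the edge of the cropped picture, but the arm never went near it.
- **Contact:** the force reading was about zero, so the robot was touching nothing.

**Disagreement:** the cameras differed by 2–4 mm on where the well is. I used the average, and the fingers entered the well with no side contact. I could not read the cover and key travels directly, so those results come from forces, tip heights and pictures.

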